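Hardness check on a rolled brass bar

ROBOT

A 6-joint arm with a two-finger parallel gripper is mounted at the origin on a cart in front of the work surface, level with it; the furniture and walls round the work are solid. World frame = base frame: x ahead of the robot, y to its left, z up, the work surface at z = 0. Lengths are in m, angles in degrees, forces in N, time in s.
With the tool pointing down it reaches from about 0.35 to 0.95 m from the base axis. Payload 17.4 kg.
Tool frame: the origin (TCP) lies at the very end of the fingers, on their centre line; the grasp point (between the pads) lies 19 mm behind it; z points along the fingers, y is the line along which they close (so a half turn about z gives the same grasp; the last joint's range is limited). The gripper opens to 93 mm and grips with 3 to 60 N. Pads are 15 mm wide; open, the fingers measure 128 mm over their backs; the gripper's body (75 mm by 188 mm) begins 65 mm behind the grasp point.
Start: joints at [64.355, 6.646, 82.598, -0, 90.757, -2.166], TCP at [0.269, 0.619, 0.187] pointing down, gripper open.
Joint ranges: [-162.19, 162.19], [-47.58, 125.68], [4.15, 143.07], [-65.23, 245.23], [0.69, 171.88], [-170.13, 170.13]. Speed limits (degrees/s): [108.29, 108.29, 127.2, 180, 180, 180].

INTERFACE

Orientations are given as [roll, pitch, yaw] about the fixed x, y, z axes, in that order (R = Rz(yaw) Ry(pitch) Rx(roll)).
In Python, from plant import r gives the robot as it stands.
- The arm moves only by the tool play_rows, never from a script. Its argument "plan" is a list that holds one entry, the list of rows, each a list of 4 numbers: the shift along the tool's x, y, z each as a share of 150 mm, from -1 to 1, then the turn about the tool's z as a share of 90 degrees, from -1 to 1. A call has exactly 8 rows; each row is the pose to reach, as a shift and turn from the pose commanded when the call began, along the tool's axes at that moment; what a row does not reach only later rows make up. A row lasts 1/10 s, in which the tool goes at most 50 mm and 8.59 degrees, less where a joint would pass 70% of its speed; a pose out of reach is approached as far as the arm can. A call with a number of a shift or a turn outside -1 to 1 is refused whole. A call with a gripper value outside its range is refused whole. "grip" is the closure, from -1 (fully open) to 1 (shut), set as the call begins (left out, the last holds). The fingers move at their own pace and stop on an object; "grip_force" is the grip in N (left out, the last holds). Time passes only in rows, so rows that repeat a pose let the fingers close, or fill a call up. It gives the time, the measured TCP pose, the force, the opening and the grip force at its end, in the units of the state.
- r.sense(): the state, without advancing time (a new reading comes with each control period).
- r.capture(name): name is "scene" or "top" or "wrist"; returns (picture, depth): 400x640x3 uint8, blue, green, red; 400x640 float32, m along the optical axis (not along the pixel's ray), 0 where there is no reading.
- r.calibration(name): a dict with "fx", "fy", "cx", "cy" (pixels), "world_from_camera" (4x4, takes a point from camera to world coordinates); the wrist camera has in their place "mount" (4x4, takes a point from camera to tool coordinates, whose origin is the TCP and whose axes are the flange's). Camera axes: x right, y down, z forward; pixel columns grow to the right and rows downward; lengths in m; the calibration is good to about 2 mm. A picture is of the moment at which its call begins: read the wrist's pose just before it. calibration takes no time and is no camera call.
- r.close_job(): hands the job in; it is judged then, once.
The state is a dict: "time_s": time; "joint_pos": joint angles; "dq": joint speeds; "tau": joint torques, N m; "tool_pos": TCP position; "tcp_rot": TCP orientation; "wrist_force": force on the tool from outside, world axes, zero at the start; "moment": the same for the moment, N m; "finger_gap": finger opening in m; "finger_force": force on a finger pad.
Only numpy, scipy, OpenCV 4.12 (cv2) and the standard library are available. Lean on these libraries where they do the work, as an engineer would, in place of code of your own. Each camera call takes 0.05 s, during which the arm holds its last target. There are 200 camera calls.

TASK

Slide the loose brass bar along its guide until it is fully home against the steel end stop, then turn the black cam handle a quarter turn clockwise, as far as it goes, to lock the bar there. Take the white pen-shaped hardness probe out of its stand, hold it upright with its tip inside the blue ring on the bar, and press lightly until the edge of its nose stands within the green band of the plunger (red ring gone in, green still showing; never press it hard). The program finishes while still holding the probe there, steady, with the bar still locked and the other things on the bench left alone.

Things in the scene. Friction and masses are not known exactly. Their poses are not given: they have to be found in the camera images.
- fixture: fixed clamping fixture, dark steel plate 12 mm thick, from x -62 to +50, y -90 to +110 mm of its origin (bench level, channel mid-line; y along the channel). Bar lies on the plate in a 32 mm channel: rubber-faced fence (x +16) and front guide blocks (face x -16), 10 mm high, ending at y +43; plate beyond is open. Steel end stop 11 mm high, face at y -55: bar home = bar origin at y -5 mm
- cam_handle (a joint): turning angle (rad) of the cam clamp: 0 = free (wing handle across the bar), grows clockwise seen from above, mechanical end at 1.57 (wing handle parallel to the bar). The eccentric steel cam under the handle meets the bar at about 0.95 and presses it against the fence; friction keeps it where it is left. Locked is above 1.25
- cam_grip (a point): grip point on the cam handle's upright axis, 54 mm above the bench, 29.4 mm in front of the channel's mid-line (fixture x -29.4, y -5 mm); turns with the handle. The black wing handle is 52 mm long along this point's x, 13 mm thick along its y, from 38 to 64 mm above the bench. Turning it tight takes up to about 0.3 N m
- fence_pad: black rubber facing strip, 5 x 101 mm, 9 mm high, on the fence behind the bar (face at fixture x +16 mm); it gives about 1 mm when the cam presses the bar on it
- bar: rolled brass bar, 30 (x) x 100 (y) x 16 mm, 0.4 kg, loose in the fixture's channel; origin: centre of its underside, y along its length. It starts 15 to 40 mm short of the end stop, which lies to its -y side; its top is 28 mm above the bench. Sliding it takes about 3 to 8 N
- bar_push_end (a point): centre of the bar's +y end face (30 mm wide, 16 mm high), where it can be pushed towards -y
- spot (a point): centre of the polished test spot on the bar's top face, inside a blue painted ring of 13 mm inner and 17 mm outer diameter; 24 mm from the bar's centre towards its +y end
- stand: probe stand fixed to the bench: grey block 56 x 56 mm, 50 mm high, on a black foot 84 x 84 mm; in its top a hole of 25 mm, 42 mm deep. The probe's black collar rests on the block's top. Origin: centre of its underside
- probe: white pen-shaped hardness probe, 0.14 kg, standing nose down in the stand, origin then 25 mm above the bench. Origin: centre of the nose mouth, z up the pen. Steel nose 22 mm across to z 25 mm, black collar 32 mm across to 30, flat-sided white handle 24 (x) x 26 (y) mm to 118, grey cap to 121; display on its -x face. Grip the handle from above, e.g. across y at z 90 mm; it comes out straight up
- plunger (a joint): how far the probe's sprung plunger is pushed in (m): 0 = fully out, 0.011 = bottomed. Spring 1.6 N at 0, plus 0.4 N per mm (3.8 N at 5.5 mm). Under the nose a red ring covers the plunger's first 2.5 mm and a green band the next 6 mm: the nose edge is in the green band from 0.0025 to 0.0085
- tip (a point): ball tip of the plunger, 5 mm across, 16 mm below the nose's mouth (the probe's origin) when the plunger is fully out
- lamp_foot (a point): centre, at bench level, of the round foot (about 120 mm across, 90 mm high) of the black desk lamp that stands on the bench; an upright rod carries its half-ball shade (about 110 mm across) above the foot to about 0.38 m, so keep the wrist and arm clear of it: cross the bench on the robot's side of it
- dividers: spring dividers with a red grip, 56 x 119 x 13 mm, bystander lying on the bench
- bur_tube: brown cork tube holding burs, 25 x 60 x 25 mm, bystander lying on the bench
- pen_grinder_2: short black pen grinder, 24 x 88 x 24 mm, bystander lying on the bench
- stop_stick: pale wooden stick wrapped with cord at one end, 26 x 152 x 18 mm, bystander
Mind the look-alikes: they are no part of the job. There is more than one size of the bar; the job needs the larger.

How it is judged:
By the outcome, as a careful person would: the job done as asked, in the order asked, and still so for the second after the job is handed in, while the arm keeps its last pose, push and grip.
It also fails if it takes over 72 s, if anything falls off the work surface, if the arm or the gripper's body presses on something with over 40 N, if the wrist force passes 120 N, or if a joint passes its speed limit or range.

## Working session

There is one attempt and no reset: what is moved stays moved. The work goes in short steps, Python scripts to look and compute and a tool call to move; the robot and the scene stay as the last step left them, time stands still between calls to the robot, and variables do not carry over. Pictures are saved under pics/ and viewed, at most 10 in all, crops included, and the job is handed in when it is done.

Besides the shell and the picture viewer there is one more tool, called after ">>>" as name(argument=value, ...) on one line, values as JSON. play_rows: Moves the arm, as the interface text tells. Its arguments: {"type":"object","properties":{"plan":{"type":"array"},"grip":{"type":"number"},"grip_force":{"type":"number"}},"required":["plan"]}

```bash
mkdir -p pics; ls
cat > h.py <<'E'
import numpy as np, cv2
from plant import r
def ray(c,u,v):
    T=np.array(c["world_from_camera"]); d=np.array([(u-c["cx"])/c["fx"],(v-c["cy"])/c["fy"],1.])
    return T[:3,3],T[:3,:3]@d
def plane(c,u,v,z):
    o,d=ray(c,u,v); return o+d*(z-o[2])/d[2]
def cloud(c,D):
    v,u=np.mgrid[:400,:640]; T=np.array(c["world_from_camera"])
    P=np.stack([(u-c["cx"])/c["fx"]*D,(v-c["cy"])/c["fy"]*D,D],-1)
    return P@T[:3,:3].T+T[:3,3]
def wristcal():
    from scipy.spatial.transform import Rotation as R
    s=r.sense(); c=dict(r.calibration("wrist")); T=np.eye(4)
    T[:3,:3]=R.from_euler('xyz',s["tcp_rot"],degrees=True).as_matrix(); T[:3,3]=s["tool_pos"]
    c["world_from_camera"]=T@np.array(c["mount"]); return c
E
python3 - <<'E'
from h import *
s=r.sense(); print({k:np.round(v,3) for k,v in s.items()})
for n in("scene","top"):
    p,d=r.capture(n); c=r.calibration(n); np.savez(f"pics/{n}.npz",p=p,d=d,**{k:np.array(v) for k,v in c.items()})
    cv2.imwrite(f"pics/{n}0.png",p); print(n,c)
print(r.calibration("wrist"))
E
```

```text
pics
{'time_s': np.float64(0.0), 'joint_pos': array([ 6.4355e+01,  6.6740e+00,  8.2636e+01,  2.0000e-03,  9.0757e+01,
       -2.1660e+00]), 'dq': array([-0.026, -0.   , -0.1  ,  0.165, -0.044,  0.084]), 'tau': array([-0.0000e+00, -7.2125e+01, -6.2261e+01,  7.8000e-02,  2.4000e-02,
       -0.0000e+00]), 'tool_pos': array([0.269, 0.619, 0.187]), 'tcp_rot': array([-1.79933e+02, -5.00000e-03,  1.56521e+02]), 'wrist_force': array([-0.27 , -0.232, -0.707]), 'moment': array([-0.031,  0.004,  0.01 ]), 'finger_force': np.float64(0.0), 'finger_gap': np.float64(0.093)}
scene {'fx': 394.4359321171225, 'fy': 394.4359321171225, 'cx': 321.0373295886552, 'cy': 190.85831758639904, 'world_from_camera': array([[ 0.42194237, -0.69622837,  0.58071567, -0.05771275],
       [-0.90661821, -0.32602783,  0.26786054, -0.24215989],
       [ 0.00283736, -0.63950912, -0.76877828,  0.87907947],
       [ 0.        ,  0.        ,  0.        ,  1.        ]])}
top {'fx': 462.01372341833064, 'fy': 462.01372341833064, 'cx': 319.5513096347343, 'cy': 198.7384921315304, 'world_from_camera': array([[ 2.17411480e-02, -9.88055731e-01,  1.52555546e-01,
         3.43496078e-01],
       [-9.99759929e-01, -2.19018691e-02,  6.27058411e-04,
         2.67911211e-02],
       [ 2.72168294e-03, -1.52532554e-01, -9.88294699e-01,
         1.25045843e+00],
       [ 0.00000000e+00,  0.00000000e+00,  0.00000000e+00,
         1.00000000e+00]])}
{'fx': 290.47576219913816, 'fy': 290.47576219913816, 'cx': 318.3269985954935, 'cy': 202.44093485450801, 'mount': array([[-2.17039776e-04, -9.57344775e-01, -2.88947978e-01,
         8.08935307e-02],
       [ 9.99999557e-01, -4.72438520e-04,  8.14149560e-04,
        -5.07478535e-04],
       [-9.15931983e-04, -2.88947674e-01,  9.57344454e-01,
        -1.97690210e-01],
       [ 0.00000000e+00,  0.00000000e+00,  0.00000000e+00,
         1.00000000e+00]])}
```

View pics/scene0.png

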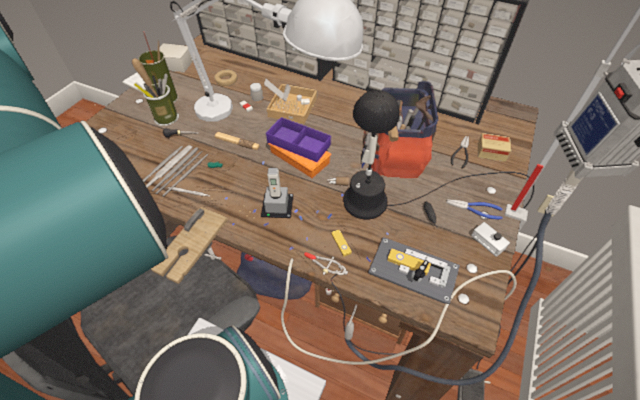

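View pics/top0.png

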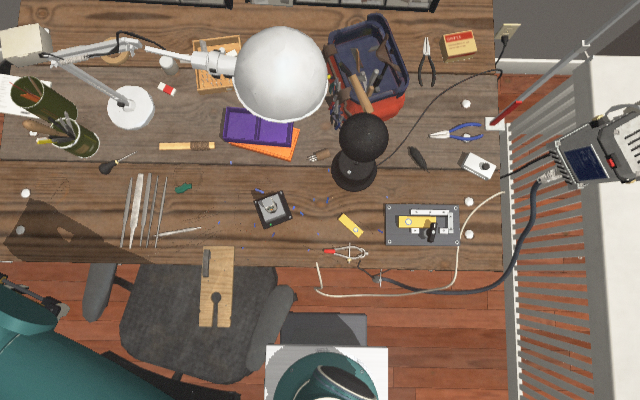

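Scene: the fixture with brass bar, blue ring and black wing handle is at scene (413,270) / top (422,225). The probe stands in the grey stand at scene (276,195) / top (271,208). The lamp is at scene (366,200). Candidates for the bar are the bar in the fixture channel at top (417,222) and a loose small brass bar at top (350,224), scene (341,242). I choose the larger one in the channel. There is only one candidate for the probe, the white pen in the stand. Next I check in one close crop.

Run:
```python
from h import *
a=cv2.imread("pics/scene0.png")[225:310,355:475]; b=cv2.imread("pics/top0.png")[190:260,335:475]; c=cv2.imread("pics/top0.png")[180:240,235:305]
A=cv2.resize(a,None,fx=3.3,fy=3.3,interpolation=2); B=cv2.resize(b,None,fx=5.5,fy=4.2,interpolation=2)
A=A[:300]; C=cv2.resize(c,(350,300),interpolation=2)
W=np.zeros((594,790,3),np.uint8); W[:A.shape[0],:A.shape[1]]=A; W[:300,420:770]=C; W[300:300+B.shape[0],:B.shape[1]]=B
cv2.imwrite("pics/crop1.png",W)
c=r.calibration("top")
for n,(u,v,z) in dict(fix=(422,225,.03),plateL=(386,225,.012),plateR=(460,225,.012),stand=(271,208,.05)).items(): print(n,plane(c,u,v,z).round(3))
```

```text
fix [ 0.467 -0.246  0.03 ]
plateL [ 0.467 -0.153  0.012]
plateR [ 0.472 -0.352  0.012]
stand [0.501 0.154 0.05 ]
```

View pics/crop1.png

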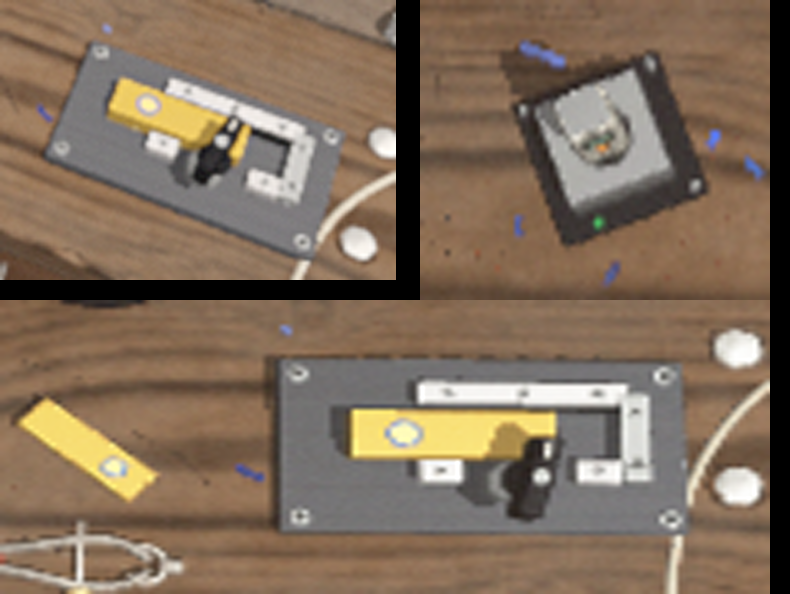

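>>> play_rows(plan=[[[-0.05, -0.1, 0, -0.03], [-0.13, -0.25, 0, -0.07], [-0.23, -0.42, 0, -0.12], [-0.33, -0.6, 0, -0.17], [-0.43, -0.78, 0, -0.22], [-0.5, -0.9, 0, -0.26], [-0.52, -0.94, 0, -0.26], [-0.52, -0.94, 0, -0.26]]])

```text
time_s: 0.9
tool_pos: [0.2844, 0.4584, 0.1875]
tcp_rot: [180.0, 0.0, 179.8]
wrist_force: [-0.3, 0.5, 0.6]
finger_gap: 0.0929
finger_force: 0.0
```

>>> play_rows(plan=[[[-0.02, -0.1, 0, 0], [-0.06, -0.25, 0, 0], [-0.1, -0.42, 0, 0], [-0.15, -0.6, 0, 0], [-0.2, -0.78, 0, 0], [-0.23, -0.93, 0, 0], [-0.24, -0.99, 0, 0], [-0.24, -0.99, 0, 0]]])

```text
time_s: 1.7
tool_pos: [0.3204, 0.3098, 0.1874]
tcp_rot: [180.0, 0.0, 179.8]
wrist_force: [-0.1, -0.5, 0.3]
finger_gap: 0.0931
finger_force: 0.0
```

```bash
cat >> h.py <<'E'
def wshot(name):
    c=wristcal(); p,d=r.capture("wrist"); cv2.imwrite(f"pics/{name}.png",p)
    np.savez(f"pics/{name}.npz",p=p,d=d,**{k:np.array(c[k]) for k in("fx","fy","cx","cy","world_from_camera")}); return c,p,d
def load(name):
    z=np.load(f"pics/{name}.npz"); return z,z["p"],z["d"]
E
python3 -c "
from h import *
wshot('w1')"
```

>>> play_rows(plan=[[[0, -0.1, 0, 0], [0, -0.25, 0, 0], [0, -0.42, 0, 0], [0, -0.6, 0, 0], [0, -0.78, 0, 0], [0, -0.93, 0, 0], [0, -1, 0, 0], [0, -1, 0, 0]]])

```text
time_s: 2.55
tool_pos: [0.32, 0.1596, 0.1875]
tcp_rot: [180.0, 0.0, 179.8]
wrist_force: [0.4, -0.1, 0.5]
finger_gap: 0.0932
finger_force: 0.0
```

```bash
python3 -c "
from h import *
wshot('w2')"
```

>>> play_rows(plan=[[[-0.06, -0.1, 0, 0], [-0.13, -0.25, 0, 0], [-0.2, -0.42, 0, 0], [-0.28, -0.6, 0, 0], [-0.34, -0.78, 0, 0], [-0.39, -0.93, 0, 0], [-0.4, -1, 0, 0], [-0.4, -1, 0, 0]]])

```text
time_s: 3.4
tool_pos: [0.3799, 0.01, 0.1871]
tcp_rot: [180.0, -0.0, 179.9]
wrist_force: [0.8, 1.3, 0.5]
finger_gap: 0.0929
finger_force: 0.0
```

>>> play_rows(plan=[[[0, -0.1, 0, 0], [0, -0.25, 0, 0], [0, -0.42, 0, 0], [0, -0.6, 0, 0], [0, -0.78, 0, 0], [0, -0.93, 0, 0], [0, -1, 0, 0], [0, -1, 0, 0]]])

```text
time_s: 4.2
tool_pos: [0.3797, -0.1397, 0.1872]
tcp_rot: [180.0, -0.0, 179.9]
wrist_force: [-1.5, 0.0, -0.2]
finger_gap: 0.0931
finger_force: 0.0
```

```bash
python3 -c "
from h import *
wshot('w3')"
```

>>> play_rows(plan=[[[0, -0.1, 0, 0], [0, -0.25, 0, 0], [0, -0.42, 0, 0], [0, -0.6, 0, 0], [0, -0.7, 0, 0], [0, -0.8, 0, 0], [0, -0.8, 0, 0], [0, -0.8, 0, 0]]])

```text
time_s: 5.05
tool_pos: [0.3795, -0.2593, 0.1873]
tcp_rot: [180.0, -0.0, 179.9]
wrist_force: [-1.1, 0.4, 0.2]
finger_gap: 0.0932
finger_force: 0.0
```

```bash
python3 -c "
from h import *
wshot('w4')
W=np.zeros((600,800,3),np.uint8)
for i,n in enumerate(['w1','w2','w3','w4']):
    W[300*(i//2):300*(i//2)+250,400*(i%2):400*(i%2)+400]=cv2.resize(cv2.imread(f'pics/{n}.png'),(400,250),interpolation=3)
cv2.imwrite('pics/four.png',W)"
```

```text
(no output)
```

View pics/four.png

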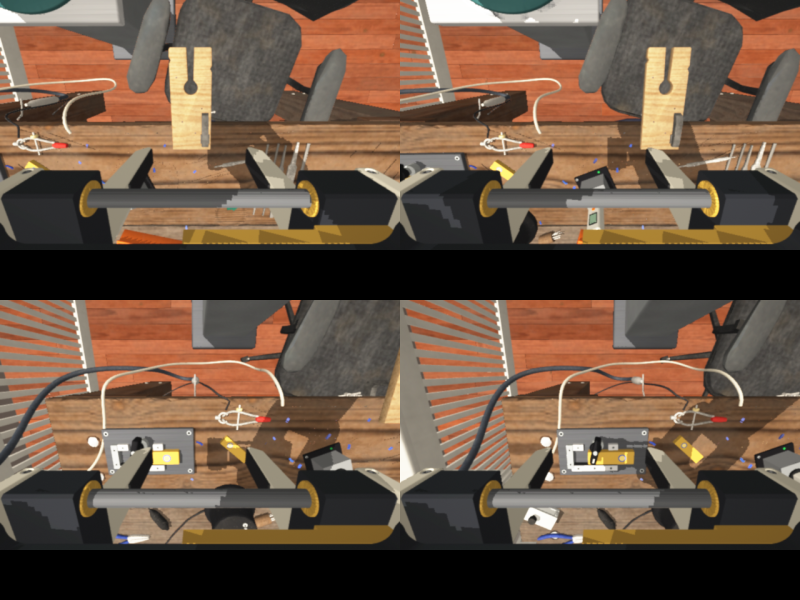

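w3/w4 show the fixture, with the handle, bar and end stop, at w4 full pixel about (320,245). The probe and stand appear in w2 at about (315,330), partly hidden by the gripper. Next I enlarge w3 and w4.

Run:
```python
from h import *
W=np.zeros((600,800,3),np.uint8)
for i,(n,u0,v0) in enumerate([('w3',155,195),('w4',240,195)]):
    z,p,d=load(n); W[300*i:300*i+300]=cv2.resize(p[v0:v0+75,u0:u0+200],(800,300),interpolation=2)
    h=cv2.cvtColor(p,cv2.COLOR_BGR2HSV)
    m=cv2.inRange(h,(20,120,120),(35,255,255)); m[:195]=0;m[280:]=0;
    k,l,st,ce=cv2.connectedComponentsWithStats(m)
    for j in range(1,k):
        if st[j,4]>60:
            box=cv2.minAreaRect(np.argwhere(l==j)[:,::-1].astype(np.float32)); print(n,st[j],box)
            for q in cv2.boxPoints(box): print(q,plane(z,*q,.028).round(4))
cv2.imwrite('pics/fx.png',W)
z,p,d=load('w4'); P=cloud(z,d); print('bench z',np.median(P[215:230,400:410,2]), 'bar z',np.median(P[250:256,345:360,2]),'plate z',np.median(P[230:235,355:370,2]))
```

```text
w3 [353 217  40  44 638] ((375.69671630859375, 238.16392517089844), (50.19045639038086, 16.004610061645508), 39.80556869506836)
[351.29507 228.2459 ] [ 0.4421 -0.0964  0.028 ]
[361.541   215.95082] [ 0.4249 -0.0836  0.028 ]
[400.09836 248.08195] [ 0.4709 -0.0297  0.028 ]
[389.85245 260.377  ] [ 0.4893 -0.0423  0.028 ]
w3 [243 239  44  25 808] ((264.7185363769531, 250.8372802734375), (23.71004867553711, 43.077850341796875), 88.02507019042969)
[242.78386 239.73158] [ 0.4582 -0.2407  0.028 ]
[285.83612 238.24702] [ 0.4562 -0.1832  0.028 ]
[286.6532 261.943 ] [ 0.4913 -0.1833  0.028 ]
[243.60095 263.42755] [ 0.4934 -0.2424  0.028 ]
w4 [438 218  47  43 708] ((461.1101379394531, 238.41580200195312), (51.97952651977539, 16.596969604492188), 43.15238952636719)
[436.47394 226.69438] [ 0.4399 -0.1038  0.028 ]
[447.82532 214.58629] [ 0.4231 -0.091   0.028 ]
[485.74634 250.13722] [ 0.474  -0.0332  0.028 ]
[474.39496 262.2453 ] [ 0.4922 -0.0458  0.028 ]
w4 [ 313  239   62   25 1066] ((343.4549560546875, 250.9306182861328), (23.136791229248047, 61.288814544677734), 88.99491119384766)
[312.61237 239.90154] [ 0.4585 -0.2671  0.028 ]
[373.89172 238.82646] [ 0.4571 -0.1853  0.028 ]
[374.29755 261.95972] [ 0.4915 -0.1829  0.028 ]
[313.0182 263.0348] [ 0.493  -0.2668  0.028 ]
w4 [300 240   7  24  98] ((303.0, 251.5), (23.0, 6.0), 90.0)
[300. 240.] [ 0.4586 -0.284   0.028 ]
[306. 240.] [ 0.4586 -0.276   0.028 ]
[306. 263.] [ 0.4929 -0.2764  0.028 ]
[300. 263.] [ 0.4929 -0.2847  0.028 ]
bench z 0.0001689477241749726 bar z 0.028843899345554702 plate z 0.012391370846727923
```

View pics/fx.png

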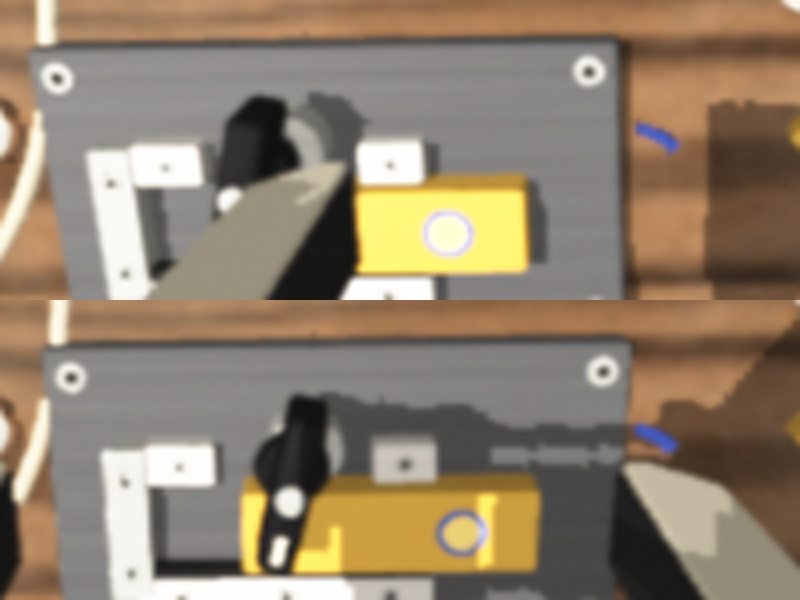

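w4 full pixels: bar top corners are about (301,240)–(374,263), the ring is at (356,253), and the stop face is at about u=277. The wing handle leans slightly clockwise, from (316,220) to (308,262). I turn these into positions now.

Run:
```python
from h import *
z3,p3,d3=load('w3'); z4,p4,d4=load('w4')
def tri(a,b):
    o1,e1=ray(z3,*a); o2,e2=ray(z4,*b); A=np.stack([e1,-e2],1); t=np.linalg.lstsq(A,o2-o1,rcond=None)[0]
    return (o1+e1*t[0]+o2+e2*t[1])/2
f3=lambda x,y:(155+x/4,195+y/4); f4=lambda x,y:(240+x/4,195+(y-300)/4)
print('ring tri',tri(f3(447,233),f4(463,532)).round(4))
print('screwR',tri(f3(589,71),f4(602,371)).round(4),'screwL',tri(f3(57,78),f4(70,377)).round(4))
print('handle silver',tri(f3(229,200),f4(289,502)).round(4))
print('handle robot end',tri(f3(265,98),f4(307,398)).round(4))
print('plate corners',plane(z4,*f4(45,345),.012).round(4),plane(z4,*f4(630,342),.012).round(4),plane(z3,*f3(620,40),.012).round(4),plane(z3,*f3(32,45),.012).round(4))
print('stop face',plane(z4,*f4(150,520),.023).round(4),plane(z4,*f4(140,470),.023).round(4))
print('handle axis far',plane(z4,*f4(275,570),.064).round(4),'near',plane(z4,*f4(307,398),.064).round(4))
# handle mask cloud from depth
P=cloud(z4,d4); m=(P[...,2]>.05)&(P[...,2]<.072)&(P[...,0]>.39)&(P[...,0]<.5)&(abs(P[...,1]+.26)<.06)
q=P[m]; print(len(q),np.median(q[:,2]),cv2.minAreaRect(q[:,:2].astype(np.float32)*1000),q[:,:2].mean(0))
rc=plane(z4,*f4(463,532),.028); print('ring',rc.round(4),plane(z3,*f3(447,233),.028).round(4))
P=cloud(z4,d4)
# lamp from top
c=r.calibration('top'); t=np.load('pics/top.npz'); P=cloud(c,t['d']); 
for zl,zh in((.06,.1),(.25,.42)):
    m=(P[...,2]>zl)&(P[...,2]<zh)&(P[...,0]>.4)&(P[...,0]<.75)&(abs(P[...,1]+.05)<.15); q=P[m]; print('lamp',zl,q.min(0).round(3),q.max(0).round(3))
# probe/stand from w2, top and scene depth
for n,c,d in(('top',c,t['d']),('scene',r.calibration('scene'),np.load('pics/scene.npz')['d']),('w2',load('w2')[0],load('w2')[2])):
    P=cloud(c,d); m=(P[...,2]>.045)&(P[...,2]<.056)&(abs(P[...,0]-.5)<.06)&(abs(P[...,1]-.154)<.06); q=P[m]
    if len(q): print(n,'block',len(q),np.median(q[:,2]),cv2.minAreaRect(q[:,:2].astype(np.float32)*1000))
    m=(P[...,2]>.085)&(P[...,2]<.16)&(abs(P[...,0]-.5)<.06)&(abs(P[...,1]-.154)<.06); q=P[m]
    if len(q): print(n,'pen',len(q),q.min(0).round(4),q.max(0).round(4),cv2.minAreaRect(q[:,:2].astype(np.float32)*1000))
```

```text
ring tri [ 0.4765 -0.2092  0.031 ]
screwR [ 0.4258 -0.1616  0.0122] screwL [ 0.4276 -0.3419  0.0124]
handle silver [ 0.4479 -0.2668  0.0671]
handle robot end [ 0.4241 -0.2614  0.0427]
plate corners [ 0.4163 -0.3497  0.012 ] [ 0.4156 -0.1528  0.012 ] [ 0.4148 -0.151   0.012 ] [ 0.4161 -0.3488  0.012 ]
stop face [ 0.4757 -0.3154  0.023 ] [ 0.4571 -0.318   0.023 ]
handle axis far [ 0.4726 -0.2714  0.064 ] near [ 0.4163 -0.2613  0.064 ]
465 0.0641140011557097 ((447.9084167480469, -266.5224914550781), (12.989727020263672, 51.32587432861328), 77.2206802368164) [ 0.44551944 -0.26647932]
ring [ 0.4779 -0.2088  0.028 ] [ 0.4781 -0.2098  0.028 ]
lamp 0.06 [ 0.572 -0.135  0.06 ] [ 0.75  -0.001  0.1  ]
lamp 0.25 [ 0.567 -0.111  0.308] [0.709 0.067 0.42 ]
top block 284 0.05133519248546592 ((504.09283447265625, 154.3529510498047), (56.15449142456055, 56.2918701171875), 22.815332412719727)
top pen 143 [0.4891 0.1393 0.0868] [0.519  0.1696 0.1522] ((503.89105224609375, 154.0800018310547), (24.91852569580078, 25.9732666015625), 25.577850341796875)
scene block 253 0.050999086695803 ((504.4500732421875, 151.57823181152344), (59.87327194213867, 55.8199348449707), 22.202177047729492)
scene pen 232 [0.4898 0.1359 0.0851] [0.518  0.1654 0.1502] ((502.56390380859375, 150.66036987304688), (23.694730758666992, 26.071134567260742), 25.349075317382812)
w2 block 138 0.0498215673918212 ((495.42926025390625, 144.28067016601562), (30.277952194213867, 71.50542449951172), 52.79280090332031)
w2 pen 873 [0.4892 0.1377 0.0853] [0.5066 0.1681 0.1432] ((496.4840087890625, 154.16775512695312), (30.98821449279785, 15.095784187316895), 79.64503479003906)
```

Measured positions (m):
- Fixture yaw is about +0.8°.
- The bar's end face is at y≈-0.184, and home is about -0.216.
- The handle axis is at (0.448,-0.2665), already about 13° clockwise.
- The pen is at (0.504,0.153), yaw about 25°, top at z≈0.146–0.15.

I close the gripper and go down beyond the bar's end.

>>> play_rows(plan=[[[-0.06, 0.08, 0, 0], [-0.16, 0.2, 0, 0], [-0.28, 0.34, 0, 0], [-0.42, 0.5, 0, 0], [-0.53, 0.64, 0, -0.01], [-0.61, 0.73, 0, -0.01], [-0.64, 0.76, 0, -0.01], [-0.64, 0.76, 0, -0.01]]], grip=1, grip_force=20)

```text
time_s: 5.9
tool_pos: [0.4756, -0.1453, 0.1874]
tcp_rot: [180.0, -0.0, -179.1]
wrist_force: [-0.3, 0.0, -0.6]
finger_gap: 0.0335
finger_force: 0.0
```

>>> play_rows(plan=[[[0, 0, 0.1, 0], [0, 0, 0.25, 0], [0, 0, 0.42, 0], [0, 0, 0.6, 0], [0, 0, 0.78, 0], [0, 0, 0.93, 0], [0, 0, 1, 0], [0, 0, 1, 0]]])

```text
time_s: 6.7
tool_pos: [0.4742, -0.1462, 0.0357]
tcp_rot: [180.0, -0.1, -179.2]
wrist_force: [-0.0, 0.3, 0.8]
finger_gap: 0.0005
finger_force: 0.0
```

>>> play_rows(plan=[[[0, -0.01, 0.04, 0], [0, -0.02, 0.08, 0], [0, -0.03, 0.12, 0], [0, -0.04, 0.13, 0], [0, -0.06, 0.13, 0], [0, -0.08, 0.13, 0], [0, -0.09, 0.13, 0], [0, -0.1, 0.13, 0]]])

```text
time_s: 7.5
tool_pos: [0.4758, -0.1613, 0.0181]
tcp_rot: [-180.0, 0.0, -179.2]
wrist_force: [0.3, 0.1, -0.1]
finger_gap: 0.0005
finger_force: 0.0
```

>>> play_rows(plan=[[[0, -0.02, 0, 0], [0, -0.04, 0, 0], [0, -0.06, 0, 0], [0, -0.08, 0, 0], [0, -0.1, 0, 0], [0, -0.12, 0, 0], [0, -0.14, 0, 0], [0, -0.16, 0, 0]]])

```text
time_s: 8.3
tool_pos: [0.476, -0.1853, 0.0178]
tcp_rot: [180.0, -0.0, -179.2]
wrist_force: [0.1, 0.3, -0.2]
finger_gap: 0.0005
finger_force: 0.0
```

>>> play_rows(plan=[[[0, -0.01, 0, 0], [0, -0.02, 0, 0], [0, -0.03, 0, 0], [0, -0.04, 0, 0], [0, -0.05, 0, 0], [0, -0.05, 0, 0], [0, -0.05, 0, 0], [0, -0.05, 0, 0]]])

```text
time_s: 9.1
tool_pos: [0.4762, -0.1925, 0.0179]
tcp_rot: [-180.0, 0.0, -179.2]
wrist_force: [0.2, 0.5, -0.5]
finger_gap: 0.0003
finger_force: 0.0
```

Run:
```python
from h import *
p,d=r.capture('top'); c=r.calibration('top')
h=cv2.cvtColor(p,cv2.COLOR_BGR2HSV); m=cv2.inRange(h,(20,110,100),(35,255,255)); v,u=np.nonzero(m[200:250,385:465]); u=u+385;v=v+200
print(plane(c,u.min()-.5,np.median(v),.028),plane(c,u.max()+.5,np.median(v),.028), r.sense()["wrist_force"])
```

```text
[ 0.45294678 -0.18083442  0.028     ] [ 0.45300506 -0.18348584  0.028     ] [0.90898527 0.10466791 0.26535688]
```

Run:
```python
from h import *
z,p,d=wshot('w5'); q,_=r.capture('scene')
W=np.zeros((600,800,3),np.uint8); W[:300]=cv2.resize(p[190:310,200:520],(800,300),interpolation=2); W[300:]=cv2.resize(q[220:310,350:590],(800,300),interpolation=2)
cv2.imwrite('pics/w5b.png',W)
```

```text
(no output)
```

View pics/w5b.png

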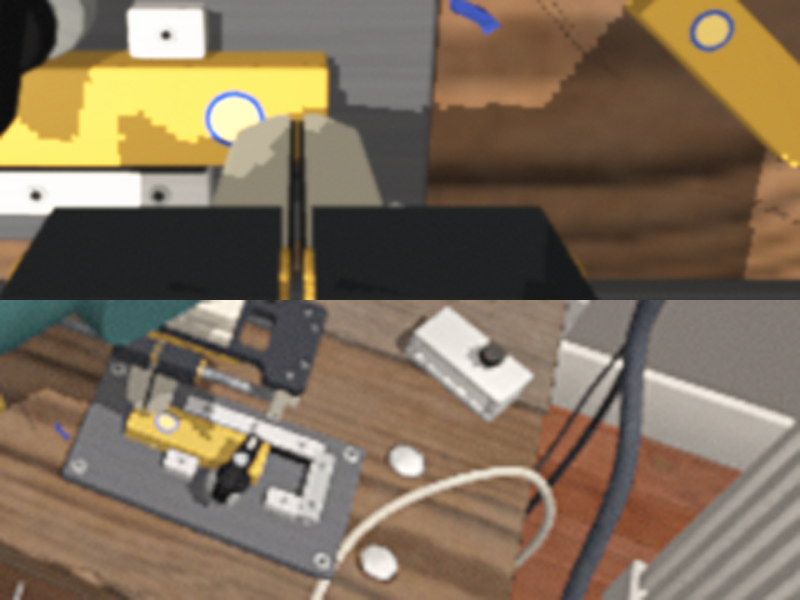

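The fingertips seem to overlap the bar end without touching it: the bar edge is at w5 full (331,216–256) and the tip at (320,236). I check this with depth.

Run:
```python
from h import *
z,p,d=load('w5'); P=cloud(z,d)
for u,v in((315,237),(322,237),(312,240),(315,250),(330,245),(290,240),(325,225),(328,220),(330,250),(300,225),(335,240),(345,240)): print(u,v,p[v,u],P[v,u].round(4))
s=r.sense(); print(s["tool_pos"],s["wrist_force"],s["finger_gap"])
c=r.calibration('scene'); q,dd=r.capture('scene'); 
T=np.linalg.inv(c["world_from_camera"])
for pt in(s["tool_pos"],[.476,-.184,.028],[.491,-.184,.028]):
    x=T@np.r_[pt,1]; print(pt,x[0]/x[2]*c["fx"]+c["cx"],x[1]/x[2]*c["fy"]+c["cy"])
```

```text
315 237 [137 171 187] [ 0.4666 -0.1949  0.0519]
322 237 [145 175 189] [ 0.4666 -0.1906  0.0518]
312 240 [156 180 191] [ 0.4669 -0.1966  0.0557]
315 250 [ 94 109 115] [ 0.4663 -0.1947  0.0704]
330 245 [115 134 142] [ 0.4664 -0.1862  0.0635]
290 240 [199 254 255] [ 0.4792 -0.2125  0.0289]
325 225 [109 240 254] [ 0.4675 -0.1883  0.0293]
328 220 [107 239 254] [ 0.4638 -0.1863  0.0292]
330 250 [116 134 142] [ 0.4662 -0.1865  0.0702]
300 225 [112 241 254] [ 0.4678 -0.2054  0.0291]
335 240 [114 133 140] [ 0.4665 -0.1829  0.0563]
345 240 [69 70 71] [ 0.4857 -0.1724  0.0132]
[ 0.47613449 -0.19252179  0.01784911] [ 0.02811789 -0.08518713 -0.78394889] 0.0005278862467205424
[ 0.47613449 -0.19252179  0.01784911] 392.2093134833784 256.06428771110467
[0.476, -0.184, 0.028] 389.4945616286674 252.74285896663127
[0.491, -0.184, 0.028] 391.4167613736436 248.03042028888137
```

Run:
```python
from h import *
for n,tz in(('w3',.1872),('w4',.1873),('w5',.0179)):
    z,p,d=load(n); T=np.array(z["world_from_camera"]); P=cloud(z,d)
    M=np.linalg.inv(T@np.linalg.inv(np.array(r.calibration("wrist")["mount"])))
    Q=P@M[:3,:3].T+M[:3,3]   # tool frame
    m=(d>0)&(abs(Q[...,0])<.03)&(Q[...,2]>-.1)&(Q[...,2]<(.06 if n!='w5' else -.015))&(abs(Q[...,1])<.09)
    q=Q[m]; i=np.argsort(-q[:,2])[:400:40]; print(n,len(q)); print(q[i].round(4))
```

```text
w3 6206
[[ 0.0089 -0.0482 -0.031 ]
 [ 0.0077  0.047  -0.0329]
 [ 0.0089  0.0479 -0.034 ]
 [ 0.0081 -0.0479 -0.0351]
 [ 0.0097 -0.0548 -0.0358]
 [ 0.0094  0.0562 -0.0366]
 [ 0.0084 -0.0473 -0.0373]
 [ 0.0095  0.0521 -0.0384]
 [ 0.0093 -0.0497 -0.0392]
 [ 0.0095  0.0534 -0.0399]]
w4 6209
[[ 0.0029 -0.0468 -0.0312]
 [ 0.0003  0.0464 -0.0329]
 [ 0.0083 -0.0481 -0.0341]
 [ 0.0093  0.0543 -0.035 ]
 [ 0.007   0.0463 -0.0358]
 [ 0.0022  0.0465 -0.0367]
 [ 0.0093 -0.0537 -0.0377]
 [ 0.0083 -0.0482 -0.0385]
 [ 0.0093 -0.0586 -0.0392]
 [-0.0023  0.0467 -0.0398]]
w5 3833
[[ 0.0281 -0.0619 -0.0192]
 [ 0.0292 -0.0619 -0.0228]
 [ 0.0233 -0.0644 -0.0249]
 [ 0.0274 -0.0668 -0.0257]
 [ 0.013  -0.0713 -0.0262]
 [ 0.0271 -0.0677 -0.0267]
 [ 0.0254 -0.0676 -0.0275]
 [ 0.0286 -0.0672 -0.0293]
 [ 0.009  -0.0023 -0.0311]
 [ 0.0239 -0.0684 -0.0325]]
```

Run:
```python
from h import *
q,d=r.capture('scene'); c=r.calibration('scene'); P=cloud(c,d)
m=(abs(P[...,0]-.476)<.02)&(P[...,1]>-.23)&(P[...,1]<-.16)&(P[...,2]>.032)&(P[...,2]<.12); print(m.sum()); x=P[m]; i=np.argsort(x[:,2])[:60:6]; print(x[i].round(4))
v,u=np.nonzero(m)
for b in range(236,262,2): print(b,[(tuple(q[b,k]),tuple(P[b,k].round(3))) for k in (390,396)])
```

```text
149
[[ 0.4701 -0.2124  0.0322]
 [ 0.4669 -0.1874  0.0524]
 [ 0.4669 -0.192   0.0556]
 [ 0.4675 -0.2039  0.0584]
 [ 0.4675 -0.201   0.061 ]
 [ 0.4674 -0.1981  0.0637]
 [ 0.4656 -0.1909  0.0659]
 [ 0.4675 -0.1975  0.0677]
 [ 0.4692 -0.1916  0.07  ]
 [ 0.4664 -0.1873  0.0713]]
236 [((np.uint8(49), np.uint8(46), np.uint8(45)), (np.float64(0.439), np.float64(-0.18), np.float64(0.152))), ((np.uint8(86), np.uint8(124), np.uint8(148)), (np.float64(0.445), np.float64(-0.192), np.float64(0.151)))]
238 [((np.uint8(44), np.uint8(41), np.uint8(41)), (np.float64(0.441), np.float64(-0.181), np.float64(0.141))), ((np.uint8(73), np.uint8(104), np.uint8(124)), (np.float64(0.467), np.float64(-0.191), np.float64(0.112)))]
240 [((np.uint8(116), np.uint8(127), np.uint8(138)), (np.float64(0.469), np.float64(-0.178), np.float64(0.092))), ((np.uint8(70), np.uint8(75), np.uint8(80)), (np.float64(0.468), np.float64(-0.192), np.float64(0.103)))]
242 [((np.uint8(128), np.uint8(143), np.uint8(150)), (np.float64(0.467), np.float64(-0.18), np.float64(0.088))), ((np.uint8(71), np.uint8(75), np.uint8(78)), (np.float6
[... 1351 characters left out ...]
loat64(-0.242), np.float64(0.879)))]
256 [((np.uint8(102), np.uint8(208), np.uint8(241)), (np.float64(0.468), np.float64(-0.188), np.float64(0.027))), ((np.uint8(186), np.uint8(179), np.uint8(202)), (np.float64(0.474), np.float64(-0.201), np.float64(0.027)))]
258 [((np.uint8(96), np.uint8(195), np.uint8(229)), (np.float64(0.462), np.float64(-0.19), np.float64(0.028))), ((np.uint8(126), np.uint8(197), np.uint8(228)), (np.float64(0.467), np.float64(-0.203), np.float64(0.03)))]
260 [((np.uint8(56), np.uint8(133), np.uint8(165)), (np.float64(0.461), np.float64(-0.191), np.float64(0.021))), ((np.uint8(97), np.uint8(204), np.uint8(237)), (np.float64(0.464), np.float64(-0.205), np.float64(0.026)))]
```

Both the scene and wrist cameras agree that the fingers really end 31 mm short of the reported TCP: the tip is at z≈0.049 with TCP at 0.018. So the fingers hovered over the bar and nothing moved. I'll correct every height by −31 mm, starting by backing off and going down properly.

>>> play_rows(plan=[[[0, 0.08, 0, 0], [0, 0.18, 0, 0], [0, 0.28, 0, 0], [0, 0.32, 0, 0], [0, 0.32, 0.05, 0], [0, 0.32, 0.1, 0], [0, 0.32, 0.15, 0], [0, 0.32, 0.2, 0]]])

```text
time_s: 10.15
tool_pos: [0.4752, -0.1448, -0.0132]
tcp_rot: [180.0, -0.0, -179.2]
wrist_force: [-0.1, -0.0, 0.0]
finger_gap: 0.0006
finger_force: 0.0
```

>>> play_rows(plan=[[[0, -0.02, 0, 0], [0, -0.05, 0, 0], [0, -0.08, 0, 0], [0, -0.11, 0, 0], [0, -0.14, 0, 0], [0, -0.17, 0, 0], [0, -0.2, 0, 0], [0, -0.2, 0, 0]]])

```text
time_s: 10.95
tool_pos: [0.4759, -0.175, -0.0121]
tcp_rot: [180.0, 0.0, -179.2]
wrist_force: [0.5, 1.2, 0.7]
finger_gap: 0.0007
finger_force: 0.5
```

>>> play_rows(plan=[[[0, -0.02, 0, 0], [0, -0.04, 0, 0], [0, -0.06, 0, 0], [0, -0.08, 0, 0], [0, -0.1, 0, 0], [0, -0.12, 0, 0], [0, -0.12, 0, 0], [0, -0.12, 0, 0]]])

```text
time_s: 11.75
tool_pos: [0.4761, -0.1929, -0.0121]
tcp_rot: [-180.0, 0.0, -179.2]
wrist_force: [0.4, 0.2, 1.2]
finger_gap: 0.0004
finger_force: 0.7
```

>>> play_rows(plan=[[[0, -0.01, 0, 0], [0, -0.02, 0, 0], [0, -0.03, 0, 0], [0, -0.04, 0, 0], [0, -0.05, 0, 0], [0, -0.06, 0, 0], [0, -0.06, 0, 0], [0, -0.06, 0, 0]]])

```text
time_s: 12.55
tool_pos: [0.4763, -0.2016, -0.0121]
tcp_rot: [-180.0, 0.0, -179.2]
wrist_force: [-0.1, 3.2, 2.3]
finger_gap: 0.0004
finger_force: 2.1
```

Run:
```python
from h import *
z,p,d=wshot('w6'); h=cv2.cvtColor(p,cv2.COLOR_BGR2HSV)
P=cloud(z,d)
m=(cv2.inRange(h,(18,110,80),(35,255,255))>0)&(abs(P[...,2]-.029)<.004)&(P[...,1]<-.15)
q=P[m]; print(m.sum(),'end y',np.percentile(q[:,1],99.8),'x',np.percentile(q[:,0],[.5,99.5]))
```

```text
4723 end y -0.21620086734872118 x [0.46243699 0.49324612]
```

>>> play_rows(plan=[[[0, -0.003, 0, 0], [0, -0.006, 0, 0], [0, -0.009, 0, 0], [0, -0.012, 0, 0], [0, -0.015, 0, 0], [0, -0.018, 0, 0], [0, -0.02, 0, 0], [0, -0.02, 0, 0]]])

```text
time_s: 13.4
tool_pos: [0.4763, -0.2031, -0.0122]
tcp_rot: [179.8, -0.0, -179.2]
wrist_force: [-0.7, 16.3, 5.2]
finger_gap: 0.0007
finger_force: 7.9
```

Firm contact at the stop: the force jumped to 16 N over the last 1.5 mm and the end is at -0.216. I retreat, rise and go to the handle.

>>> play_rows(plan=[[[0, 0.05, 0, 0], [0, 0.12, 0, 0], [0, 0.12, -0.1, 0], [0, 0.12, -0.25, 0], [0, 0.12, -0.42, 0], [0, 0.12, -0.58, 0], [0, 0.12, -0.66, 0], [0, 0.12, -0.66, 0]]], grip=0.1)

```text
time_s: 14.2
tool_pos: [0.4768, -0.187, 0.089]
tcp_rot: [-179.9, 0.2, -179.2]
wrist_force: [1.0, -0.1, -0.3]
finger_gap: 0.0417
finger_force: 0.0
```

Run:
```python
from h import *
z,p,d=wshot('w7'); P=cloud(z,d); h=cv2.cvtColor(p,cv2.COLOR_BGR2HSV)
m=(P[...,2]>.058)&(P[...,2]<.072)&(P[...,0]>.39)&(P[...,0]<.49)&(abs(P[...,1]+.266)<.045)
q=P[m]; print(len(q),np.median(q[:,2]),cv2.minAreaRect(q[:,:2].astype(np.float32)*1000))
m=(cv2.inRange(h,(18,110,80),(35,255,255))>0)&(abs(P[...,2]-.029)<.004)&(P[...,1]<-.15)
q=P[m]; print('bar end',np.percentile(q[:,1],99.8),r.sense()["tool_pos"],r.sense()["tcp_rot"])
```

```text
1104 0.0640304481349977 ((448.11480712890625, -266.5513610839844), (13.507486343383789, 51.40117263793945), 77.4244613647461)
bar end -0.21651466854978918 [ 0.47626769 -0.18671748  0.08731684] [-1.79959895e+02  6.26673835e-02 -1.79176035e+02]
```

>>> play_rows(plan=[[[0.03, -0.07, 0, 0.02], [0.07, -0.18, 0, 0.05], [0.12, -0.31, 0, 0.09], [0.16, -0.43, 0, 0.12], [0.19, -0.51, 0, 0.15], [0.196, -0.53, 0, 0.15], [0.196, -0.53, 0.05, 0.15], [0.196, -0.53, 0.1, 0.15]]])

```text
time_s: 15.05
tool_pos: [0.4478, -0.266, 0.071]
tcp_rot: [180.0, -0.0, 167.4]
wrist_force: [0.0, 0.9, 0.1]
finger_gap: 0.0413
finger_force: 0.0
```

>>> play_rows(plan=[[[0, 0, 0.08, 0], [0, 0, 0.17, 0], [0, 0, 0.26, 0], [0, 0, 0.34, 0], [0, 0, 0.4, 0], [0, 0, 0.415, 0], [0, 0, 0.415, 0], [0, 0, 0.415, 0]]])

```text
time_s: 15.85
tool_pos: [0.4481, -0.2667, 0.0101]
tcp_rot: [-180.0, 0.0, 167.3]
wrist_force: [0.4, -0.0, 0.7]
finger_gap: 0.0417
finger_force: 0.0
```

>>> play_rows(plan=[[[0, 0, 0, 0], [0, 0, 0, 0], [0, 0, 0, 0], [0, 0, 0, 0], [0, 0, 0, 0], [0, 0, 0, 0], [0, 0, 0, 0], [0, 0, 0, 0]]], grip=1, grip_force=50)

```text
time_s: 16.65
tool_pos: [0.4479, -0.2665, 0.0098]
tcp_rot: [-180.0, 0.0, 167.3]
wrist_force: [0.8, 0.6, 3.4]
finger_gap: 0.0199
finger_force: 48.1
```

The gap is 20 mm rather than the wing's 13 mm, so the tips have probably closed on the round hub below. I regrip 10 mm higher.

>>> play_rows(plan=[[[0, 0, 0, 0], [0, 0, 0, 0], [0, 0, -0.02, 0], [0, 0, -0.045, 0], [0, 0, -0.067, 0], [0, 0, -0.067, 0], [0, 0, -0.067, 0], [0, 0, -0.067, 0]]], grip=0.4)

```text
time_s: 17.45
tool_pos: [0.4477, -0.2664, 0.0196]
tcp_rot: [180.0, -0.0, 167.3]
wrist_force: [0.7, -0.3, 0.1]
finger_gap: 0.0276
finger_force: 0.0
```

>>> play_rows(plan=[[[0, 0, 0, 0], [0, 0, 0, 0], [0, 0, 0, 0], [0, 0, 0, 0], [0, 0, 0, 0], [0, 0, 0, 0], [0, 0, 0, 0], [0, 0, 0, 0]]], grip=1, grip_force=50)

```text
time_s: 18.25
tool_pos: [0.4477, -0.2664, 0.0196]
tcp_rot: [180.0, -0.0, 167.3]
wrist_force: [0.6, -0.5, -2.4]
finger_gap: 0.0126
finger_force: 50.0
```

>>> play_rows(plan=[[[0, 0, 0, 0.05], [0, 0, 0, 0.12], [0, 0, 0, 0.19], [0, 0, 0, 0.26], [0, 0, 0, 0.33], [0, 0, 0, 0.4], [0, 0, 0, 0.45], [0, 0, 0, 0.45]]])

```text
time_s: 19.05
tool_pos: [0.4482, -0.2658, 0.0196]
tcp_rot: [179.9, -0.0, 126.7]
wrist_force: [3.6, 5.8, -2.2]
finger_gap: 0.0124
finger_force: 50.0
```

>>> play_rows(plan=[[[0, 0, 0, 0.05], [0, 0, 0, 0.1], [0, 0, 0, 0.15], [0, 0, 0, 0.2], [0, 0, 0, 0.25], [0, 0, 0, 0.28], [0, 0, 0, 0.3], [0, 0, 0, 0.3]]])

```text
time_s: 19.85
tool_pos: [0.4486, -0.2656, 0.0196]
tcp_rot: [179.9, -0.1, 99.8]
wrist_force: [7.6, 6.7, -3.7]
finger_gap: 0.0123
finger_force: 50.1
```

```bash
python3 -c "
from h import *
s=r.sense();print(s['moment'],s['wrist_force'],s['tcp_rot'],s['joint_pos'])"
```

```text
[ 1.13819195 -1.37145577  0.20007239] [ 7.62109584  6.73489963 -3.65177772] [ 1.79893054e+02 -7.32354740e-02  9.97768963e+01] [-33.51101342  -7.13029904 112.26238055   0.13120415  74.84032351
 -43.32212212]
```

>>> play_rows(plan=[[[0.005, 0.008, 0, 0.02], [0.005, 0.008, 0, 0.04], [0.005, 0.008, 0, 0.06], [0.005, 0.008, 0, 0.08], [0.005, 0.008, 0, 0.1], [0.005, 0.008, 0, 0.12], [0.005, 0.008, 0, 0.13], [0.005, 0.008, 0, 0.13]]])

```text
time_s: 20.65
tool_pos: [0.4489, -0.2654, 0.0196]
tcp_rot: [-180.0, -0.0, 88.1]
wrist_force: [1.2, 0.9, -2.1]
finger_gap: 0.0129
finger_force: 50.7
```

```bash
python3 -c "
from h import *
s=r.sense();print(s['moment'],s['wrist_force'],s['tcp_rot'])"
```

```text
[-0.00349275 -0.18208068  0.6683125 ] [ 1.15626276  0.90909076 -2.12938387] [-1.79998389e+02 -4.22218719e-03  8.81452818e+01]
```

>>> play_rows(plan=[[[0, 0, 0, 0], [0, 0, 0, 0], [0, 0, 0, 0], [0, 0, -0.1, 0], [0, 0, -0.25, 0], [0, 0, -0.45, 0], [0, 0, -0.7, 0], [0, 0, -0.9, 0]]], grip=0.2)

```text
time_s: 21.45
tool_pos: [0.4489, -0.2656, 0.1581]
tcp_rot: [179.9, 0.1, 88.1]
wrist_force: [-0.3, -0.9, 0.7]
finger_gap: 0.0371
finger_force: 0.0
```

>>> play_rows(plan=[[[0, -0.05, 0, -0.05], [0.03, -0.12, 0, -0.14], [0.08, -0.2, 0, -0.23], [0.16, -0.28, -0.05, -0.32], [0.24, -0.32, -0.1, -0.41], [0.28, -0.34, -0.15, -0.5], [0.3, -0.35, -0.2, -0.5], [0.3, -0.35, -0.2, -0.5]]], grip=-0.2)

```text
time_s: 22.25
tool_pos: [0.3981, -0.2189, 0.1866]
tcp_rot: [180.0, 0.1, 132.9]
wrist_force: [0.2, -0.3, 0.4]
finger_gap: 0.0562
finger_force: 0.0
```

Run:
```python
from h import *
s=r.sense(); print(s['tool_pos'],s['tcp_rot'],s['finger_gap'])
z,p,d=wshot('w8'); P=cloud(z,d); h=cv2.cvtColor(p,cv2.COLOR_BGR2HSV)
m=(P[...,2]>.058)&(P[...,2]<.070)&(P[...,0]>.40)&(P[...,0]<.49)&(abs(P[...,1]+.266)<.045)
q=P[m]; print(len(q),cv2.minAreaRect(q[:,:2].astype(np.float32)*1000))
m=(cv2.inRange(h,(18,110,80),(35,255,255))>0)&(abs(P[...,2]-.029)<.004)&(P[...,1]<-.15)
q=P[m]; print('bar',np.percentile(q[:,1],[.2,99.8]),np.percentile(q[:,0],[.5,99.5]),cv2.minAreaRect(q[:,:2].astype(np.float32)*1000))
m=(cv2.inRange(h,(105,60,80),(135,255,255))>0)&(abs(P[...,2]-.029)<.004)&(abs(P[...,0]-.477)<.02)&(abs(P[...,1]+.241)<.02)
q=P[m]; print('ring',m.sum(),(q.min(0)+q.max(0))/2)
v,u=np.nonzero(m); print(u.mean(),v.mean()); 
if len(u): print(plane(z,(u.min()+u.max())/2,(v.min()+v.max())/2,.028))
```

```text
[ 0.39813857 -0.21888133  0.1865773 ] [1.79965640e+02 1.33072272e-01 1.32890119e+02] 0.056183589693681375
453 ((448.39166259765625, -266.4408874511719), (12.746281623840332, 51.98615646362305), 0.4884739816188812)
bar [-0.31402597 -0.21640359] [0.46499936 0.49438116] ((480.1914367675781, -265.6265869140625), (30.483184814453125, 98.53670501708984), 0.5066392421722412)Traceback (most recent call last):
  File "<stdin>", line 9, in <module>
    return umr_minimum(a, axis, None, out, keepdims, initial, where)
ValueError: zero-size array to reduction operation minimum which has no identity
```

Handle now parallel to the bar (0.5°) and the bar is home (centre y -0.2656). I relocate the ring, and refine the pen position from the saved top/scene/w2 data.

Run:
```python
from h import *
z,p,d=load('w8'); P=cloud(z,d); h=cv2.cvtColor(p,cv2.COLOR_BGR2HSV)
m=(abs(P[...,0]-.479)<.012)&(abs(P[...,1]+.2416)<.013)&(abs(P[...,2]-.029)<.005)
y=cv2.inRange(h,(18,110,80),(35,255,255))>0
v,u=np.nonzero(m&~y); print(len(u),u.min(),u.max(),v.min(),v.max(),[tuple(h[b,a]) for a,b in list(zip(u,v))[::25]])
(cu,cv_),rad=cv2.minEnclosingCircle(np.stack([u,v],1).astype(np.float32)); print(cu,cv_,rad,plane(z,cu,cv_,.028),np.median(P[m][:,:],axis=0))
q=P[m&~y]; print((q.min(0)+q.max(0))/2,q.max(0)-q.min(0))
for n in('top','scene'):
    c=r.calibration(n); D=np.load(f'pics/{n}.npz')['d']; P=cloud(c,D); m=(P[...,2]>.142)&(P[...,2]<.16)&(abs(P[...,0]-.5)<.06)&(abs(P[...,1]-.154)<.06); q=P[m]; print(n,len(q),np.median(q[:,2]),cv2.minAreaRect(q[:,:2].astype(np.float32)*1000))
```

```text
177 344 359 229 242 [(np.uint8(29), np.uint8(106), np.uint8(255)), (np.uint8(137), np.uint8(15), np.uint8(241)), (np.uint8(30), np.uint8(24), np.uint8(255)), (np.uint8(30), np.uint8(26), np.uint8(255)), (np.uint8(131), np.uint8(15), np.uint8(245)), (np.uint8(30), np.uint8(29), np.uint8(255)), (np.uint8(8), np.uint8(4), np.uint8(248)), (np.uint8(27), np.uint8(75), np.uint8(254))]
351.5 235.8333282470703 7.720925807952881 [ 0.48028691 -0.24285512  0.028     ] [ 0.47883754 -0.24131316  0.0285992 ]
[ 0.48002521 -0.24281209  0.02882132] [0.02047799 0.02045052 0.00377602]
top 90 0.1468419490137438 ((504.04754638671875, 153.80758666992188), (22.790355682373047, 24.299901962280273), 25.35773468017578)
scene 64 0.14679550649716477 ((504.4733581542969, 150.67002868652344), (21.16288185119629, 23.576202392578125), 21.109485626220703)
```

>>> play_rows(plan=[[[0.08, 0.06, 0, 0.03], [0.2, 0.15, 0, 0.06], [0.34, 0.25, 0, 0.1], [0.5, 0.37, 0, 0.14], [0.65, 0.48, 0, 0.18], [0.77, 0.56, 0, 0.2], [0.81, 0.59, 0, 0.2], [0.81, 0.59, 0, 0.2]]])

```text
time_s: 23.1
tool_pos: [0.3795, -0.0694, 0.1846]
tcp_rot: [-180.0, 0.0, 115.2]
wrist_force: [0.8, -0.4, -0.7]
finger_gap: 0.0558
finger_force: 0.0
```

>>> play_rows(plan=[[[0.08, 0.06, 0, 0], [0.2, 0.13, 0, 0], [0.35, 0.22, 0, 0], [0.52, 0.33, 0, 0], [0.68, 0.44, 0, 0], [0.8, 0.51, 0, 0], [0.84, 0.54, 0, 0], [0.84, 0.54, 0, 0]]])

```text
time_s: 23.9
tool_pos: [0.3996, 0.0786, 0.1844]
tcp_rot: [-180.0, -0.0, 115.2]
wrist_force: [0.5, -1.0, -0.3]
finger_gap: 0.0556
finger_force: 0.0
```

>>> play_rows(plan=[[[0.01, 0.07, 0, 0], [0.03, 0.18, 0, 0], [0.06, 0.32, 0, 0], [0.08, 0.46, 0, 0], [0.1, 0.55, 0, 0], [0.11, 0.6, 0, 0], [0.11, 0.6, 0, 0], [0.11, 0.6, 0, 0]]])

```text
time_s: 24.7
tool_pos: [0.4737, 0.1314, 0.1846]
tcp_rot: [-180.0, 0.0, 115.1]
wrist_force: [-0.1, 0.1, -0.3]
finger_gap: 0.0555
finger_force: 0.0
```

Run:
```python
from h import *
s=r.sense(); print(s['tool_pos'],s['tcp_rot'],s['finger_gap'])
z,p,d=wshot('w9'); P=cloud(z,d); cv2.imwrite('pics/w9.png',p)
m=(abs(P[...,2]-.1465)<.006)&(abs(P[...,0]-.504)<.03)&(abs(P[...,1]-.153)<.03); q=P[m]; print(len(q),q and 0 if len(q)==0 else (np.median(q[:,2]),cv2.minAreaRect(q[:,:2].astype(np.float32)*1000)))
m=(P[...,2]>.06)&(P[...,2]<.15)&(abs(P[...,0]-.504)<.03)&(abs(P[...,1]-.153)<.03); q=P[m]; print(len(q),cv2.minAreaRect(q[:,:2].astype(np.float32)*1000))
m=(abs(P[...,2]-.05)<.004)&(abs(P[...,0]-.504)<.045)&(abs(P[...,1]-.153)<.045); q=P[m]; print('block',len(q),np.median(q[:,2]),cv2.minAreaRect(q[:,:2].astype(np.float32)*1000))
```

```text
[0.47365918 0.13139283 0.18457183] [-1.79982617e+02  2.73235472e-03  1.15089045e+02] 0.05550003727085178
732 (np.float64(0.14616422472241292), ((504.8747253417969, 153.75096130371094), (23.2784366607666, 24.13380241394043), 25.573591232299805))
1322 ((504.4471435546875, 153.68292236328125), (24.928428649902344, 24.553974151611328), 24.844959259033203)
block 1275 0.05035931923586595 ((505.409423828125, 152.94309997558594), (56.07532501220703, 56.330078125), 22.357690811157227)
```

View pics/w9.png

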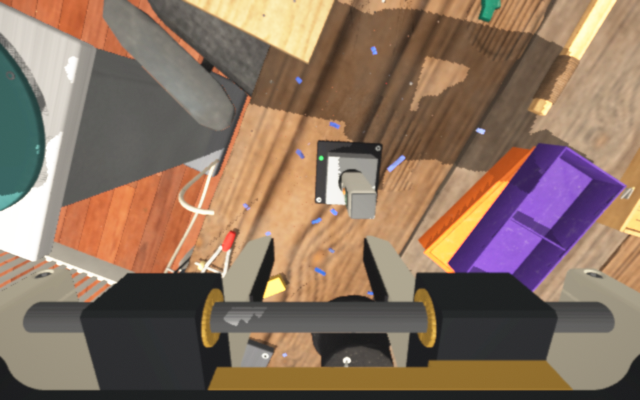

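w9 shows the pen's grey cap at (361,203) in the stand, ahead of the open fingers. Its centre is (0.5047,0.1537) with top at z 0.146. I centre over it, descend and grip.

>>> play_rows(plan=[[[0.02, 0.1, 0, 0], [0.04, 0.2, 0, 0], [0.047, 0.25, 0, 0], [0.047, 0.25, 0, 0], [0.047, 0.25, 0.05, 0], [0.047, 0.25, 0.13, 0], [0.047, 0.25, 0.22, 0], [0.047, 0.25, 0.3, 0]]])

```text
time_s: 25.55
tool_pos: [0.5042, 0.154, 0.1379]
tcp_rot: [-180.0, -0.0, 115.1]
wrist_force: [-0.1, -0.2, 0.6]
finger_gap: 0.0555
finger_force: 0.0
```

>>> play_rows(plan=[[[0, 0, 0.09, 0], [0, 0, 0.18, 0], [0, 0, 0.27, 0], [0, 0, 0.36, 0], [0, 0, 0.44, 0], [0, 0, 0.48, 0], [0, 0, 0.5, 0], [0, 0, 0.5, 0]]])

```text
time_s: 26.35
tool_pos: [0.5047, 0.1543, 0.0645]
tcp_rot: [-180.0, -0.0, 115.1]
wrist_force: [0.8, -0.2, 0.2]
finger_gap: 0.0556
finger_force: 0.0
```

>>> play_rows(plan=[[[0, 0, 0, 0], [0, 0, 0, 0], [0, 0, 0, 0], [0, 0, 0, 0], [0, 0, 0, 0], [0, 0, 0, 0], [0, 0, 0, 0], [0, 0, 0, 0]]], grip=1, grip_force=30)

```text
time_s: 27.15
tool_pos: [0.5048, 0.1543, 0.0648]
tcp_rot: [180.0, 0.0, 115.1]
wrist_force: [-0.7, 0.3, 2.9]
finger_gap: 0.0236
finger_force: 30.0
```

>>> play_rows(plan=[[[0, 0, -0.03, 0], [0, 0, -0.1, 0], [0, 0, -0.2, 0], [0, 0, -0.32, 0], [0, 0, -0.46, 0], [0, 0, -0.6, 0], [0, 0, -0.68, 0], [0, 0, -0.7, 0]]])

```text
time_s: 27.95
tool_pos: [0.5052, 0.1544, 0.1717]
tcp_rot: [179.9, 0.0, 115.1]
wrist_force: [0.4, 0.2, -1.6]
finger_gap: 0.0242
finger_force: 30.0
```

>>> play_rows(plan=[[[0, -0.06, 0, 0], [-0.02, -0.15, 0, 0], [-0.06, -0.28, 0, 0], [-0.12, -0.42, 0, 0], [-0.19, -0.57, 0, 0], [-0.25, -0.7, 0, 0], [-0.3, -0.8, 0, 0], [-0.3, -0.8, 0, 0]]])

```text
time_s: 28.75
tool_pos: [0.4136, 0.0613, 0.169]
tcp_rot: [-180.0, 0.0, 115.0]
wrist_force: [1.0, 0.6, -1.8]
finger_gap: 0.0239
finger_force: 30.0
```

>>> play_rows(plan=[[[-0.08, -0.06, 0, 0], [-0.2, -0.14, 0, 0], [-0.34, -0.24, 0, 0], [-0.5, -0.36, 0, 0], [-0.66, -0.48, 0, 0], [-0.78, -0.57, 0, 0], [-0.83, -0.6, 0, 0], [-0.83, -0.6, 0, 0]]])

```text
time_s: 29.55
tool_pos: [0.3864, -0.0887, 0.1692]
tcp_rot: [-180.0, -0.0, 115.0]
wrist_force: [0.2, 0.1, -0.3]
finger_gap: 0.024
finger_force: 30.0
```

>>> play_rows(plan=[[[-0.08, -0.01, 0, 0], [-0.22, -0.03, 0, 0], [-0.38, -0.05, 0, 0], [-0.56, -0.08, 0, 0], [-0.74, -0.11, 0, 0], [-0.9, -0.13, 0, 0], [-0.97, -0.14, 0, 0], [-0.97, -0.14, 0, 0]]])

```text
time_s: 30.35
tool_pos: [0.4296, -0.2293, 0.169]
tcp_rot: [-180.0, -0.1, 115.1]
wrist_force: [0.1, 0.7, -0.9]
finger_gap: 0.024
finger_force: 30.0
```

Run:
```python
from h import *
s=r.sense(); t=np.array(s['tool_pos']); print(t,s['tcp_rot'],s['wrist_force'])
z,p,d=wshot('w10'); P=cloud(z,d); h=cv2.cvtColor(p,cv2.COLOR_BGR2HSV)
q=np.array([.4798,-.2425])-t[:2]; a=np.radians(s['tcp_rot'][2]); print('to spot shares',(q@[np.cos(a),np.sin(a)])/.15,(q@[np.sin(a),-np.cos(a)])/.15)
c=r.calibration('scene'); b,D=r.capture('scene'); cv2.imwrite('pics/s10.png',b); Q=cloud(c,D)
m=(abs(Q[...,0]-t[0])<.03)&(abs(Q[...,1]-t[1])<.03)&(Q[...,2]>.09)&(Q[...,2]<.26); v,u=np.nonzero(m); print(u.min(),u.max(),v.min(),v.max())
for zz in np.arange(.10,.22,.012):
    k=m&(abs(Q[...,2]-zz)<.006); 
    if k.sum(): x=Q[k]; print(round(zz,3),k.sum(),((x.min(0)+x.max(0))/2).round(4),b[k].mean(0).round())
```

```text
[ 0.42962798 -0.22930516  0.16903742] [-1.79962645e+02 -6.19571277e-02  1.15103257e+02] [ 0.13894983  0.69694041 -0.9437828 ]
to spot shares -0.22156028731794744 0.26556721723564697
404 418 227 257
0.112 2 [ 0.428  -0.2316  0.1164] [ 98. 134. 151.]
0.124 6 [ 0.4266 -0.2306  0.1236] [ 86. 114. 118.]
0.136 12 [ 0.4239 -0.2296  0.1357] [107. 119. 127.]
0.148 5 [ 0.4205 -0.2297  0.1456] [73. 73. 73.]
0.16 50 [ 0.4219 -0.2301  0.1603] [79. 84. 88.]
0.172 22 [ 0.4225 -0.2234  0.1709] [125. 134. 141.]
0.184 22 [ 0.4233 -0.2219  0.1839] [121. 130. 136.]
0.196 19 [ 0.4216 -0.2214  0.1956] [119. 127. 133.]
0.208 20 [ 0.4196 -0.2222  0.2083] [119. 128. 134.]
```

>>> play_rows(plan=[[[-0.04, 0.05, 0, 0], [-0.1, 0.12, 0, 0], [-0.16, 0.19, 0, 0], [-0.2, 0.24, 0, 0], [-0.22, 0.265, 0, 0], [-0.22, 0.265, 0, 0], [-0.22, 0.265, 0.04, 0], [-0.22, 0.265, 0.1, 0]]])

```text
time_s: 31.25
tool_pos: [0.4792, -0.242, 0.1545]
tcp_rot: [180.0, 0.0, 115.1]
wrist_force: [-0.5, 0.4, -1.6]
finger_gap: 0.024
finger_force: 30.0
```

>>> play_rows(plan=[[[0, 0, 0.08, 0], [0, 0, 0.17, 0], [0, 0, 0.26, 0], [0, 0, 0.34, 0], [0, 0, 0.4, 0], [0, 0, 0.42, 0], [0, 0, 0.42, 0], [0, 0, 0.42, 0]]])

```text
time_s: 32.05
tool_pos: [0.4795, -0.2421, 0.0921]
tcp_rot: [180.0, 0.0, 115.1]
wrist_force: [-0.1, -0.2, -1.4]
finger_gap: 0.024
finger_force: 30.0
```

Run:
```python
from h import *
s=r.sense(); print(s['tool_pos'],s['tcp_rot'],s['wrist_force'])
z,p,d=wshot('w11'); b,D=r.capture('scene'); np.savez('pics/s11.npz',p=b,d=D)
W=np.zeros((600,800,3),np.uint8); W[:300]=cv2.resize(p[150:270,160:480],(800,300),interpolation=2); W[300:]=cv2.resize(b[230:290,340:500],(800,300),interpolation=2)
cv2.imwrite('pics/w11b.png',W)
```

```text
[ 0.4794915  -0.2421101   0.09211575] [1.79980479e+02 2.70317756e-02 1.15121090e+02] [-0.12982788 -0.17691381 -1.35400722]
```

View pics/w11b.png

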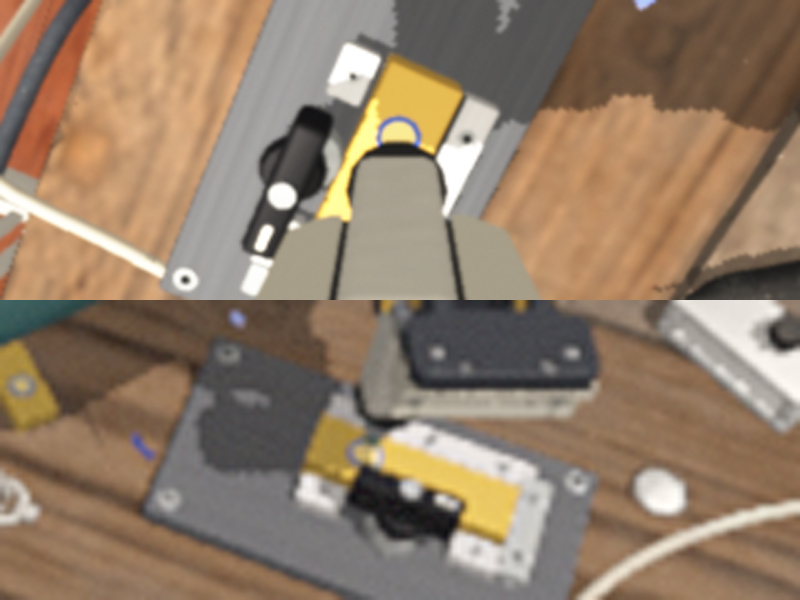

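w11: the ring is just ahead of the collar in the wrist view (crop (400,130)). In the scene view the ring is at full (413,260.6), with the nose directly above it. I verify ring, pen axis and tilt numerically.

Run:
```python
from h import *
c=r.calibration('scene'); z,p,d=load('w11'); S=np.load('pics/s11.npz'); b=S['p']; Q=cloud(c,S['d'])
print('ring scene',plane(c,413,260.6,.028).round(4))
h=cv2.cvtColor(p,cv2.COLOR_BGR2HSV); m=cv2.inRange(h,(105,50,60),(135,255,255)); v,u=np.nonzero(m[195:212,305:345]); u=u+305; v=v+195
pts=np.array([plane(z,a,e,.028) for a,e in zip(u,v)]); A=np.c_[2*pts[:,:2],np.ones(len(pts))]; s=np.linalg.lstsq(A,(pts[:,:2]**2).sum(1),rcond=None)[0]
print('ring wrist fit',len(u),s[:2].round(4),'rad',np.sqrt(s[2]+s[:2]@s[:2]))
P=cloud(z,d)
for n,X in(('w',P),('s',Q)):
  for lo,hi in((.045,.06),(.06,.07),(.075,.085),(.085,.1),(.1,.12)):
    m=(X[...,2]>lo)&(X[...,2]<hi)&(abs(X[...,0]-.48)<.022)&(abs(X[...,1]+.242)<.022); q=X[m]
    if len(q)>3: print(n,lo,len(q),cv2.minAreaRect(q[:,:2].astype(np.float32)*1000))
T=np.linalg.inv(c["world_from_camera"])
for pt in([.4795,-.242,.036],[.4795,-.242,.052]):
    x=T@np.r_[pt,1]; U,V=x[0]/x[2]*c["fx"]+c["cx"],x[1]/x[2]*c["fy"]+c["cy"]; print(pt,U,V)
print([[tuple(map(int,b[v,u])) for u in range(409,421,2)] for v in range(250,262,2)])
```

```text
ring scene [ 0.4793 -0.2433  0.028 ]
ring wrist fit 40 [ 0.4798 -0.2424] rad 0.007442422444405241
w 0.075 243 ((477.3204040527344, -238.18618774414062), (31.481884002685547, 20.02729606628418), 24.75209617614746)
w 0.085 197 ((474.9989013671875, -233.44921875), (23.9844913482666, 4.7234416007995605), 25.983306884765625)
w 0.1 377 ((475.0151672363281, -233.3725128173828), (23.901472091674805, 4.653436183929443), 24.694889068603516)
s 0.045 6 ((474.23199462890625, -244.20306396484375), (4.8581695556640625, 9.424622535705566), 26.520368576049805)
s 0.06 8 ((471.63409423828125, -244.4792938232422), (3.752323627471924, 12.34464168548584), 5.833428859710693)
s 0.075 36 ((471.84124755859375, -241.22506713867188), (31.413564682006836, 14.687932968139648), 69.40247344970703)
s 0.085 28 ((470.9481506347656, -237.00161743164062), (24.788463592529297, 9.76291275024414), 57.6577262878418)
s 0.1 31 ((472.63507080078125, -234.2793731689453), (22.60807991027832, 7.037860870361328), 43.349037170410156)
[0.4795, -0.242, 0.036] 413.1135869166593 258.6750070153458
[0.4795, -0.242, 0.052] 414.32737011631826 255.2971041405665
[[(155, 158, 163), (66, 68, 71), (108, 116, 122), (131, 140, 146), (130, 140, 147), (122, 135, 142)], [(163, 164, 168), (91, 93, 95), (82, 87, 92), (124, 133, 140), (123, 132, 138), (168, 183, 192)], [(112, 144, 164), (150, 158, 165), (80, 80, 79), (32, 35, 34), (31, 29, 33), (35, 38, 40)], [(58, 138, 169), (66, 143, 173), (98, 113, 122), (101, 101, 102), (115, 122, 130), (214, 218, 222)], [(77, 135, 161), (126, 122, 127), (88, 110, 112), (92, 125, 128), (107, 199, 234), (176, 218, 239)], [(117, 118, 135), (111, 171, 197), (114, 174, 197), (188, 207, 222), (106, 203, 237), (96, 201, 235)]]
```

Ring (0.4798,-0.2424) and pen axis agree to about 1 mm, and the pen is upright. Pressing slowly.

>>> play_rows(plan=[[[0, 0, 0.01, 0], [0, 0, 0.02, 0], [0, 0, 0.03, 0], [0, 0, 0.04, 0], [0, 0, 0.05, 0], [0, 0, 0.06, 0], [0, 0, 0.065, 0], [0, 0, 0.065, 0]]])

```text
time_s: 32.95
tool_pos: [0.4793, -0.242, 0.0819]
tcp_rot: [180.0, 0.0, 115.1]
wrist_force: [-0.1, 0.2, 0.6]
finger_gap: 0.0236
finger_force: 30.0
```

```bash
python3 -c "
from h import *
for i in range(4):
    s=r.sense();print(s['tool_pos'],s['wrist_force']); r.capture('top')"
```

```text
[ 0.47929174 -0.24200094  0.08192779] [-0.14246426  0.23850129  0.59729994]
[ 0.47932911 -0.24203649  0.08203663] [-0.41036     0.27745508  1.0802081 ]
[ 0.47930763 -0.24201733  0.08203042] [-1.33078765  0.37192724  0.93349995]
[ 0.47928905 -0.24203019  0.08203172] [0.16068026 0.5220333  0.42411938]
```

>>> play_rows(plan=[[[0, 0, 0.005, 0], [0, 0, 0.01, 0], [0, 0, 0.015, 0], [0, 0, 0.02, 0], [0, 0, 0.025, 0], [0, 0, 0.025, 0], [0, 0, 0.025, 0], [0, 0, 0.025, 0]]])

```text
time_s: 33.95
tool_pos: [0.4793, -0.242, 0.0782]
tcp_rot: [180.0, 0.0, 115.1]
wrist_force: [0.8, 0.1, 2.6]
finger_gap: 0.0236
finger_force: 30.0
```

Run:
```python
from h import *
F=[]
for i in range(8):
    s=r.sense(); F.append(s['wrist_force']); p,d=r.capture('wrist' if i==7 else 'scene')
    if i==6: b,D=p,d
print(s['tool_pos'],s['tcp_rot'],np.mean(F,0),np.std(F,0),s['finger_gap'])
z=wristcal(); P=cloud(z,d)
m=(P[...,2]>.058)&(P[...,2]<.0655)&(abs(P[...,0]-.448)<.025)&(abs(P[...,1]+.266)<.04); q=P[m]; print('handle',len(q),cv2.minAreaRect(q[:,:2].astype(np.float32)*1000))
W=np.zeros((600,800,3),np.uint8); W[:300]=cv2.resize(p[150:270,160:480],(800,300),interpolation=2); W[300:]=cv2.resize(b[240:276,365:461],(800,300),interpolation=2)
cv2.imwrite('pics/end.png',W)
```

```text
[ 0.47929266 -0.2420227   0.07818776] [1.79996532e+02 4.39301659e-03 1.15121482e+02] [-0.35978963 -0.12991157  2.8164647 ] [0.70838639 0.44269204 0.22782574] 0.02371403530279717
handle 918 ((449.7809143066406, -259.95123291015625), (63.3536262512207, 22.986928939819336), 75.4192886352539)
```

View pics/end.png

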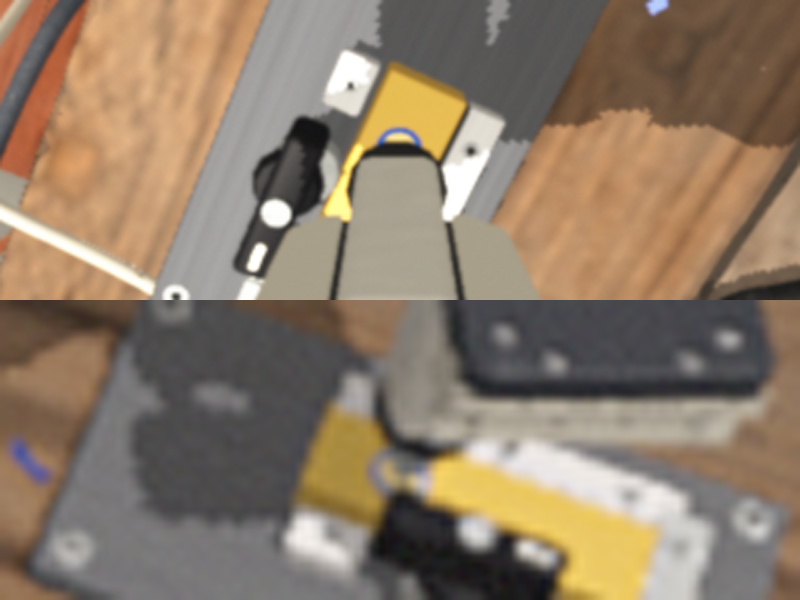

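The end view shows the pen upright with its nose in the blue ring (scene crop (400,470)), and the handle still parallel to the bar. A press of about 4.1 N and the geometry both give 5.6–6.5 mm of plunger travel, inside the green band. Handing in.

```bash
python3 -c "
from h import *
print(r.close_job())"
```

```text
the job is handed in; nothing more can be done
None
```

I handed the job in at about 34 s: the bar is home and cam-locked, and the probe is held upright in the blue ring with its plunger about 6 mm in, mid-green by force and height (the band itself was not visible to the cameras).

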